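Load a link on the jogged drill slide and bring its punch mark under the drill

ROBOT

A 6-joint arm with a two-finger parallel gripper is mounted at the origin on a cart in front of the work surface, level with it; the furniture and walls round the work are solid. World frame = base frame: x ahead of the robot, y to its left, z up, the work surface at z = 0. Lengths are in m, angles in degrees, forces in N, time in s.
With the tool pointing down it reaches from about 0.35 to 0.875 m from the base axis. Payload 4.2 kg.
Tool frame: the origin (TCP) lies on the centre line of the jaws, within the pads' length; the fingertips stand 19 mm ahead of it and the grasp point (between the pads) is the TCP; z points along the fingers, y is the line along which they close (so a half turn about z gives the same grasp; the last joint's range is limited). The gripper opens to 87 mm and grips with 3 to 60 N. Pads are 19 mm wide; open, the fingers measure 117 mm over their backs; the gripper's body (75 mm by 190 mm) begins 51 mm behind the grasp point.
Start: joints at [-60.814, 22.042, 0.453, 0, -68.411, -14.817], TCP at [0.155, -0.605, 0.242] pointing down, gripper open.
Joint ranges: [-179.83, 179.83], [-69.29, 118.12], [-61.27, 80.66], [-181.25, 117.63], [-171.15, -9.14], [-177.46, 177.46]. Speed limits (degrees/s): [159.86, 159.86, 180, 180, 180, 180].

INTERFACE

Orientations are given as a 3x3 rotation matrix whose columns are the frame's x, y, z axes.
In Python, from station import sense, capture, finish_job, search_frame, masks_of gives the robot as it stands.
- The arm moves only by the tool drive_tool, never from a script. Its argument "rows" is a list of rows, each a list of 7 numbers: the opening in per cent of the stroke, from 0 (shut) to 100 (fully open), then the shift along the world's x, y, z in mm, then the turn, a rotation vector about the world's x, y, z in rad. In form: [[fingers, dx, dy, dz, wx, wy, wz], ...]. A call has 1 to 5 rows; each row shifts and turns the commanded pose from where the row before left it; what a row does not reach is not made up. A row lasts 1/12 s, in which the tool goes at most 41.7 mm and 7.16 degrees, less where a joint would pass 70% of its speed; a pose out of reach is approached as far as the arm can. A call is refused whole if a number of a shift passes 41.7 or a number of a turn 0.125, either way. A call with a gripper value outside its range is refused whole. The fingers move at their own pace and stop on an object; the grip force is fixed at half the most. Time passes only in rows, so rows that do not move let the fingers close. It gives the time, the measured TCP pose, the force, the opening and the grip force at its end, in the units of the state.
- sense(): the state, without advancing time (a new reading comes with each control period).
- capture(name): name is "side" or "top" or "wrist"; returns a dict with "frame" (400x640x3 uint8, red, green, blue), "z_map" (400x640 float32, m along the optical axis (not along the pixel's ray), 0 where there is no reading), "fx", "fy", "cx", "cy" (pixels), "R" (3x3) and "t" (3): a world point X has camera coordinates R X + t; the wrist camera has in their place "T_tool_cam" (4x4, takes a point from camera to tool coordinates, whose origin is the TCP and whose axes are the flange's). Camera axes: x right, y down, z forward; pixel columns grow to the right and rows downward; lengths in m; the calibration is good to about 2 mm. A picture is of the moment at which its call begins: read the wrist's pose just before it.
- finish_job(): hands the job in; it is judged then, once.
Trained networks look in a picture, given as the dict that the camera call returned (one of the last four; its "shot" number tells which), for a name from the list of things; names that differ only in an ending like _2 or _b are one class to them, and where a whole thing is asked for, a point or a joint stands for the part that bears it (a point fixed in the world has none). Each returns a list of dicts, best first, with "p" (0 to 1); they miss things now and then, are a little off and sometimes report something else, mostly with a low value. They report only what shows in the picture. A call takes as long as a camera call.
- search_frame(label, picture): "xy" ([column, row] in pixels, amid what is visible of it).
- masks_of(label, picture): "region" (400x640 bool, what is visible of it) and "xy" ([column, row] in pixels, amid what is visible of it).
The state is a dict: "time_s": time; "joints": joint angles; "joint_velocities": joint speeds; "effort": joint torques, N m; "tcp_pos": TCP position; "ee_rot": TCP orientation; "wrist_force": force on the tool from outside, world axes, zero at the start; "moment": the same for the moment, N m; "gripper_width": opening from 0.0 (shut) to 1.0 (fully open); "gripper_force": force on a finger pad.
Only numpy, scipy, OpenCV 4.12 (cv2) and the standard library are available. Lean on these libraries where they do the work, as an engineer would, in place of code of your own. Each camera call takes 0.05 s, during which the arm holds its last target. There are 200 camera calls.

TASK

Set the steel link up for drilling. With the spring-centred jog stick, run the drill's work slide all the way out to its right-hand end, away from the drill, and let the stick go; lay the link flat between the dowel pins of the slide, marked end to the front where the stick is, and swing the hold-down strap over until its foot rests on the link. Then hold the stick over to the left to run the slide back, and let it spring to centre when the link's punch mark stands right below the drill tip; leave everything else on the bench where it is.

Things in the scene. Friction and masses are not known exactly. Their poses are not given: they have to be found in the camera images.
- machine: Small grey bench drill with a motorised work slide, fixed to the bench; bed 120 x 350 mm. Origin on the bench under the slide's line of travel. +x points away from the robot to the column, +y to the left along the travel, towards the drill. A black console, 86 x 84 mm, 39 mm high, with the jog stick is fixed to the front of the bed at x = -135, y = -90 mm.
- drill_tip (a point): Tip of the drill bit, 130 mm above the bench, pointing straight down at machine x = -26, y = +90 mm; it does not move. Above it a chuck (31 mm wide, from 166 mm up) and a head (62 mm wide, from 208 to 325 mm up) on an arm to the column, 34 mm thick and 290 mm high, at machine x = +130, y = +90 mm.
- stick (a joint): Tilt of the jog stick, rad, one axis: 0 centred, positive leaning left (machine +y, towards the drill), negative right; stops at -0.4 and +0.4. A spring recentres it when let go. Pivot 38 mm above the bench, 83 mm below knob. Full tilt takes about 5 N sideways at the knob.
- knob (a point): Centre of the black knob on the jog stick, a rounded knob 32 mm wide and 34 mm tall, 121 mm above the bench when centred; the thin steel stick runs down from it to the console.
- slide (a joint): Position of the slide, m: 0 = right-hand end stop (loading place), grows leftward, towards the drill, to its stop at 0.22; a loaded link's mark is below the drill at about 0.18. It runs to the side the stick leans to: still braked below 0.1 rad, some 20 to 35 mm/s at 0.2, 50 to 90 mm/s at 0.4 (faster loaded). Let go, it is braked, stops within 5 to 15 mm and stays put.
- nest (a point): Centre of the nest on the slide's flat dark plate (146 x 76 mm), 60 mm above the bench; axes as the machine's. Six tapered steel dowel pins, 8 mm thick, 10.5 mm high, locate the link with 2 mm play: at x = +-30, y = +-20 mm, and x = -48 and +50, y = 0. Between the side pins there is room for fingers. A loaded link has its origin here and its axes along the nest's.
- link: Loose steel link 86 mm long, 28 mm wide and 14 mm thick, 0.12 kg, lying flat on the bench to the front left. Origin at the middle of its underside; its +x points to the end with the round eye (12 mm hole, its centre 30 mm from the origin), -x to the square end with the scribed cross and punch mark.
- punch_mark (a point): The punch mark at the crossing of the scribed lines on top of the link, 26 mm from its origin towards the square end, 14 mm above the underside.
- strap (a joint): Angle of the hold-down strap, rad: 0 = level, its foot resting on a loaded link; grows as it swings up and back; starts open at 1.6 to 1.7 (stop 1.75); sinks to -0.12 if no link lies under it. Its hinge is stiff: it stays at any angle, and about 2 N at its middle moves it.
- strap_hinge (a point): The strap's hinge, behind the nest (nest x = +70 mm, 24 mm above the nest floor); it turns about the machine's y direction.
- strap_mid (a point): Point on the strap's upper face (the face away from the robot while it stands open), 35 mm from the hinge. The strap is a flat steel bar 18 mm wide, 7 mm thick, reaching 70 mm from its hinge, with a short upturned lip at its end and a rubber foot underneath, 48 mm from the hinge.
- tape: Bystander: roll of black tape, 55 mm wide, 19 mm high.
- screwdriver: Bystander: screwdriver, 210 mm long.
- bolt: Bystander: hex bolt, 52 mm long.
- lock_nut: Bystander: lock nut, 22 mm wide, 13 mm high.
- feeler_gauge: Bystander: steel feeler gauge in its case, 105 mm long.

How it is judged:
By the outcome, as a careful person would: the job done as asked, in the order asked, and still so for the second after the job is handed in, with the robot touching nothing.
It also fails if it takes over 67 s, if anything falls off the work surface, if the arm or the gripper's body presses on something with over 40 N, if the wrist force passes 120 N, or if a joint passes its speed limit or range.

## Working session

There is one attempt and no reset: what is moved stays moved. The work goes in short steps, Python scripts to look and compute and a tool call to move; the robot and the scene stay as the last step left them, time stands still between calls to the robot, and variables do not carry over. Pictures are saved under pics/ and viewed, at most 10 in all, crops included, and the job is handed in when it is done.

Besides the shell and the picture viewer there is one more tool, called after "Call:" by a JSON object that holds its "op" and its "data". drive_tool: Moves the arm, as the interface text tells. Its arguments: {"type":"object","properties":{"rows":{"type":"array"}},"required":["rows"]}

```bash
mkdir -p pics
cat > h.py <<'E'
import numpy as np, cv2
from station import sense, capture, finish_job, search_frame, masks_of
def cam(p):
    """return R,t world->cam"""
    if "R" in p: return np.array(p["R"]),np.array(p["t"])
    s=p["s"]; T=np.eye(4);T[:3,:3]=s["ee_rot"];T[:3,3]=s["tcp_pos"]
    W=np.linalg.inv(T@np.array(p["T_tool_cam"])); return W[:3,:3],W[:3,3]
def cap(n):
    s=sense(); p=capture(n); p["s"]=s; return p
def ray(p,uv,z):
    """intersect pixel ray with plane world z"""
    R,t=cam(p); d=R.T@np.array([(uv[0]-p["cx"])/p["fx"],(uv[1]-p["cy"])/p["fy"],1.]); c=-R.T@t
    return c+d*(z-c[2])/d[2]
def cloud(p,m):
    R,t=cam(p); v,u=np.nonzero(m&(p["z_map"]>0)); z=p["z_map"][v,u]
    return (np.c_[(u-p["cx"])/p["fx"]*z,(v-p["cy"])/p["fy"]*z,z]-t)@R
def proj(p,X):
    R,t=cam(p); c=R@np.array(X)+t; return p["fx"]*c[0]/c[2]+p["cx"],p["fy"]*c[1]/c[2]+p["cy"]
def save(p,n): cv2.imwrite("pics/"+n+".png",p["frame"][:,:,::-1])
E
python3 - <<'E'
from h import *
np.set_printoptions(precision=4,suppress=True)
s=sense();print(s)
for c in("top","side"):
    p=cap(c);save(p,c+"0");print(c,cam(p))
    for l in("link","punch_mark","knob","nest","strap","machine","tape","screwdriver","bolt","lock_nut","feeler_gauge"):
        r=masks_of(l,p)
        for q in r[:1]:
            X=cloud(p,q["region"]); 
            print(l,round(q["p"],2),q["xy"],np.median(X,0) if len(X) else 0,(X.min(0),X.max(0)) if len(X) else 0)
E
```

```text
{'time_s': 0.0, 'joints': array([-60.8147,  22.0899,   0.3806,  -0.028 , -68.4107, -14.8165]), 'joint_velocities': array([-0.0124,  0.0551, -0.013 ,  0.0567, -0.0043, -0.0715]), 'effort': array([  0.0015, -39.0665,  18.7404,   4.22  ,   0.0109,  -0.0002]), 'tcp_pos': array([ 0.155 , -0.6049,  0.2405]), 'ee_rot': array([[-0.9688, -0.248 , -0.0006],
       [-0.248 ,  0.9688,  0.002 ],
       [ 0.0001,  0.0021, -1.    ]]), 'wrist_force': array([ 0.0412,  1.0269, -0.177 ]), 'moment': array([-0.0257, -0.0277, -0.0457]), 'gripper_force': 0.0, 'gripper_width': 1.000274181124394}
top (array([[ 0.0193, -0.9996,  0.0182],
       [-0.9917, -0.0215, -0.1264],
       [ 0.1267, -0.0156, -0.9918]]), array([0.2225, 0.5495, 1.0863]))
link 0.67 [283.8, 261.2] [0.3776 0.3369 0.0136] (array([ 0.3383,  0.3201, -0.0012]), array([0.42  , 0.3537, 0.019 ]))
punch_mark 0.74 [281.9, 264.1] [0.3751 0.3373 0.0134] (array([ 0.3377,  0.3169, -0.0047]), array([0.4201, 0.3562, 0.019 ]))
knob 0.46 [355.2, 229.3] [0.4721 0.1466 0.1327] (array([0.4576, 0.1196, 0.0353]), array([0.497 , 0.1606, 0.1401]))
nest 0.96 [282.9
[... 1468 characters left out ...]
29.7] [0.5697 0.3818 0.06  ] (array([0.4879, 0.2373, 0.003 ]), array([0.8095, 0.4236, 0.1551]))
tape 0.59 [367.8, 199.1] [0.499  0.0434 0.0171] (array([ 0.4426,  0.0088, -0.0005]), array([0.5446, 0.1403, 0.0584]))
screwdriver 0.64 [391.5, 204.1] [0.429  0.0387 0.0194] (array([ 0.4103, -0.0833, -0.0024]), array([0.4746, 0.0846, 0.027 ]))
bolt 0.47 [314.6, 324.8] [0.3261 0.4528 0.0116] (array([ 0.3046,  0.4192, -0.0017]), array([0.3584, 0.4718, 0.0175]))
lock_nut 0.6 [252.7, 303.2] [0.4431 0.4808 0.0095] (array([ 0.4356,  0.4699, -0.0003]), array([0.456 , 0.4888, 0.0144]))
feeler_gauge 0.73 [277.9, 319.2] [0.385  0.4885 0.0122] (array([0.2901, 0.471 , 0.003 ]), array([0.4208, 0.5382, 0.0572]))
```

View pics/top0.png

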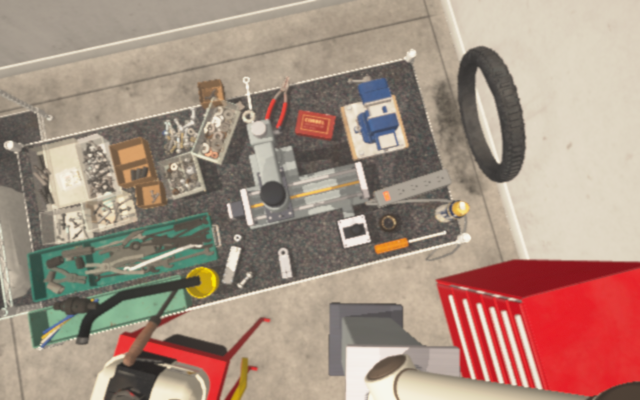

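View pics/side0.png

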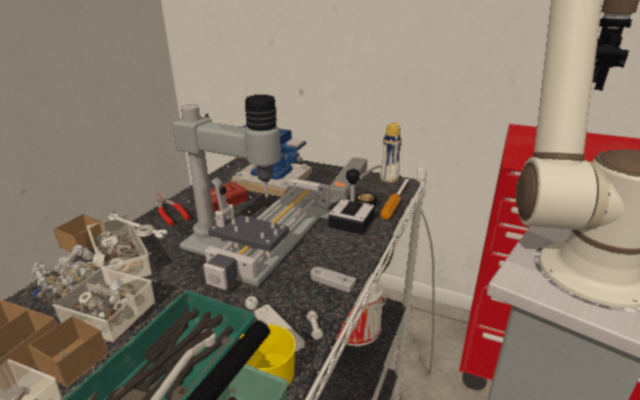

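Top view: bed runs from (245,210) to (370,185), console near (354,232), link at (284,262) with the eye apparently at the lower or upper end (to check), slide plate under the drill head. Side view: knob at (353,176), plate at (245,233), strap standing open at (222,195).

Run:
```python
from h import *
np.set_printoptions(precision=4,suppress=True)
for c in("top","side"):
    p=cap(c);A=cloud(p,np.ones((400,640),bool))
    def sel(n,x,y,z):
        m=(A[:,0]>x[0])&(A[:,0]<x[1])&(A[:,1]>y[0])&(A[:,1]<y[1])&(A[:,2]>z[0])&(A[:,2]<z[1]);B=A[m]
        if len(B)<4: print(c,n,len(B));return
        r=cv2.minAreaRect(B[:,:2].astype(np.float32)*1000)
        print(c,n,len(B),"med",np.median(B,0),"rect",np.round(r[0],1),np.round(r[1],1),round(r[2],1))
    sel("knob",(.44,.52),(.08,.2),(.108,.15))
    sel("console",(.40,.55),(.05,.22),(.030,.045))
    sel("head",(.45,.7),(.25,.45),(.31,.34))
    sel("column",(.62,.85),(.25,.5),(.27,.30))
    sel("bed",(.45,.75),(.0,.5),(.02,.045))
    sel("plate",(.45,.7),(.0,.5),(.055,.065))
    sel("plate+",(.45,.7),(.0,.5),(.067,.075))
    sel("strap",(.55,.7),(.3,.45),(.10,.16))
    sel("link",(.32,.43),(.3,.38),(.009,.02))
    cv2.imwrite("pics/%s1.png"%c,cv2.resize((p["frame"][190:300,210:410] if c=="top" else p["frame"][150:350,200:400])[:,:,::-1],None,fx=3.5 if c=="top" else 2.9,fy=3.5 if c=="top" else 2.9,interpolation=3))
```

```text
top knob 111 med [0.4709 0.1463 0.1336] rect [471.1 146.3] [29.  29.2] 29.2
top console 730 med [0.4678 0.1479 0.0389] rect [482.4 115.1] [ 90.2 150. ] 19.5
top head 505 med [0.5301 0.3443 0.3238] rect [531.1 345.8] [51.3 53.1] 3.1
top column 210 med [0.6798 0.3841 0.2897] rect [681.9 384.7] [31.2 32.5] 40.5
top bed 3034 med [0.5791 0.1506 0.035 ] rect [600.3 243.1] [299.2 485.9] 0.0
top plate 681 med [0.5245 0.3717 0.0584] rect [582.1 308.5] [145.  391.3] 13.6
top plate+ 8 med [0.5143 0.3489 0.0684] rect [598.4 213.9] [ 25.1 360.7] 29.9
top strap 0
top link 274 med [0.375  0.3367 0.0137] rect [379.4 337.4] [84.5 28. ] 10.7
side knob 179 med [0.4653 0.1554 0.127 ] rect [468.5 149.4] [30.4 23.8] 48.9
side console 701 med [0.4594 0.1615 0.0387] rect [485.6 137.6] [164.1 128.8] 90.0
side head 421 med [0.519  0.3591 0.3211] rect [527.2 351.1] [50.5 44.2] 35.3
side column 270 med [0.672  0.3928 0.2838] rect [680.2 387.7] [32.7 31.7] 33.9
side bed 3440 med [0.5712 0.187  0.0348] rect [600.5 249.9] [499.4 300. ] 89.7
side plate 1972 med [0.5452 0.3829 0.0597] rect [569.5 305. ] [376.4 209.1] 81.9
side plate+ 150 med [0.6191 0.3836 0.0703] rect [580.2 227.6] [228.4 351.9] 1.5
side strap 684 med [0.667  0.3907 0.1317] rect [651.1 388.9] [34.6 75.6] 86.0
side link 493 med [0.3739 0.3413 0.0138] rect [378.1 340. ] [84.6 29.4] 10.7
```

View pics/side1.png

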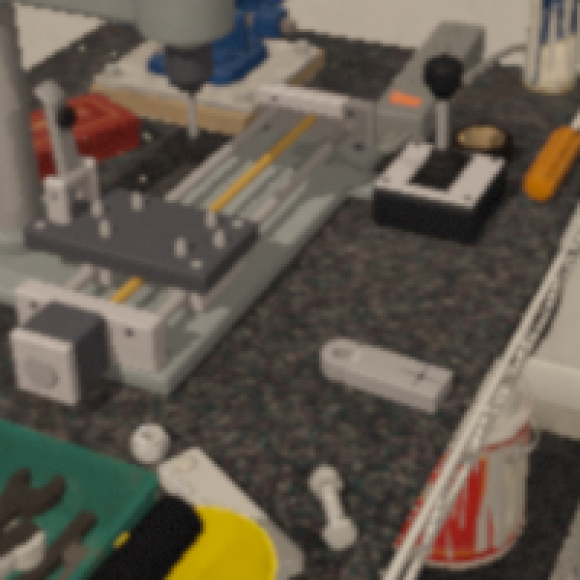

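Side crop: link's eye end points to the machine (340,350), scribed cross towards the robot (430,375). Its yaw is about 10.7°, the machine's about 14.5°. The tool's yaw already fits the machine. Machine origin is about (578.6, 266.2) mm. I'll move above the knob.

Call:
{"op": "drive_tool", "data": {"rows": [[55,15.8,37.6,6,0,0,0],[55,15.8,37.6,6,0,0,0],[55,15.8,37.6,6,0,0,0],[55,15.8,37.6,0,0,0,0],[55,15.8,37.6,0,0,0,0]]}}

```text
time_s: 1.72
tcp_pos: [0.2345, -0.416, 0.26]
ee_rot: [[-0.969, -0.247, 0.001], [-0.247, 0.969, -0.001], [-0.001, -0.001, -1.0]]
wrist_force: [1.2, 0.5, 0.6]
gripper_width: 0.706
gripper_force: 0.0
```

Call:
{"op": "drive_tool", "data": {"rows": [[55,15.8,37.6,0,0,0,0],[55,15.8,37.6,0,0,0,0],[55,15.8,37.6,0,0,0,0],[55,15.8,37.6,0,0,0,0],[55,15.8,37.6,0,0,0,0]]}}

```text
time_s: 2.13
tcp_pos: [0.3133, -0.2277, 0.26]
ee_rot: [[-0.969, -0.248, 0.001], [-0.248, 0.969, -0.0], [-0.001, -0.001, -1.0]]
wrist_force: [0.3, 0.2, 0.5]
gripper_width: 0.55
gripper_force: 0.0
```

Call:
{"op": "drive_tool", "data": {"rows": [[55,15.8,37.6,0,0,0,0],[55,15.8,37.6,0,0,0,0],[55,15.8,37.6,0,0,0,0],[55,15.8,37.6,0,0,0,0],[55,15.8,37.6,0,0,0,0]]}}

```text
time_s: 2.55
tcp_pos: [0.3923, -0.0393, 0.2602]
ee_rot: [[-0.969, -0.249, 0.002], [-0.249, 0.969, 0.0], [-0.002, -0.0, -1.0]]
wrist_force: [0.5, -0.1, 0.1]
gripper_width: 0.551
gripper_force: 0.0
```

Call:
{"op": "drive_tool", "data": {"rows": [[55,15.8,37.6,0,0,0,0],[55,15.8,37.6,0,0,0,0],[55,15.8,37.6,0,0,0,0],[55,15.8,37.6,0,0,0,0],[55,15.8,37.6,0,0,0,0]]}}

```text
time_s: 2.97
tcp_pos: [0.4714, 0.1487, 0.2599]
ee_rot: [[-0.969, -0.249, 0.001], [-0.249, 0.969, 0.0], [-0.001, 0.0, -1.0]]
wrist_force: [1.4, -1.2, 0.6]
gripper_width: 0.548
gripper_force: 0.0
```

Run:
```python
from h import *
np.set_printoptions(precision=4,suppress=True)
p=cap("wrist");save(p,"w0");print(p["s"]["time_s"],p["s"]["tcp_pos"],p["T_tool_cam"])
for l in("knob","nest","link"):
    for q in masks_of(l,p)[:1]:
        X=cloud(p,q["region"]); print(l,q["p"],q["xy"],np.median(X,0),X.max(0))
A=cloud(p,np.ones((400,640),bool))
for z0,z1 in((.11,.15),(.055,.064),(.009,.02)):
    B=A[(A[:,2]>z0)&(A[:,2]<z1)]
    if len(B)>4: print(z0,len(B),np.median(B,0),cv2.minAreaRect(B[:,:2].astype(np.float32)*1000))
```

```text
2.9667 [0.4714 0.1487 0.2599] [[-0.0016 -0.9701 -0.2427  0.0661]
 [ 1.     -0.0012 -0.0016 -0.0011]
 [ 0.0013 -0.2427  0.9701 -0.1439]
 [ 0.      0.      0.      1.    ]]
knob 0.89 [316.9, 182.0] [0.4677 0.1439 0.134 ] [0.5188 0.1704 0.1391]
0.11 2172 [0.4809 0.1335 0.1285] ((502.3229064941406, 24.227294921875), (47.0626335144043, 279.656005859375), 10.714484214782715)
0.055 940 [0.5255 0.1258 0.0584] ((542.818603515625, 173.906494140625), (169.1663360595703, 589.7945556640625), 9.383176803588867)
0.009 12016 [0.508  0.1941 0.0174] ((507.32940673828125, 179.7639923095703), (272.53900146484375, 672.5744018554688), 12.422025680541992)
```

View pics/w0.png

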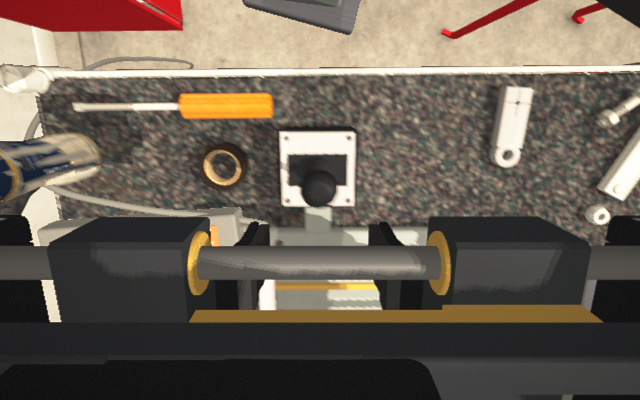

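Wrist view: knob at (318,187) sits in line between the fingers (250 to 390). Console, link (512,125) and bystanders are clear. I'll lower the open fingers around the knob and push right.

Call:
{"op": "drive_tool", "data": {"rows": [[55,0,-1,-35,0,0,0],[55,0,-1.5,-35,0,0,0],[55,0,0,-35,0,0,0],[55,0,0,-35,0,0,0],[55,0,0,0,0,0,0]]}}

```text
time_s: 3.58
tcp_pos: [0.4665, 0.1404, 0.1141]
ee_rot: [[-0.969, -0.245, -0.012], [-0.245, 0.97, -0.006], [0.013, -0.003, -1.0]]
wrist_force: [-0.6, -0.6, 0.1]
gripper_width: 0.551
gripper_force: 0.0
```

Call:
{"op": "drive_tool", "data": {"rows": [[55,3,-11.6,0,0,0,0],[55,3,-11.6,0,0,0,0],[55,3,-11.6,0,0,0,0],[55,0,0,0,0,0,0],[55,0,0,0,0,0,0]]}}

```text
time_s: 4.0
tcp_pos: [0.481, 0.1091, 0.1215]
ee_rot: [[-0.969, -0.246, 0.003], [-0.246, 0.969, 0.002], [-0.004, 0.002, -1.0]]
wrist_force: [-3.3, 4.7, 1.9]
gripper_width: 0.55
gripper_force: 2.6
```

Call:
{"op": "drive_tool", "data": {"rows": [[55,0,0,0,0,0,0],[55,0,0,0,0,0,0],[55,0,0,0,0,0,0],[55,0,0,0,0,0,0],[55,0,0,0,0,0,0]]}}

```text
time_s: 4.42
tcp_pos: [0.4809, 0.1098, 0.1216]
ee_rot: [[-0.969, -0.248, 0.003], [-0.248, 0.969, 0.002], [-0.003, 0.001, -1.0]]
wrist_force: [-2.5, 4.3, 1.4]
gripper_width: 0.548
gripper_force: 2.5
```

```bash
cat >> h.py <<'E'
TH=np.radians(14.5);RM=np.array([[np.cos(TH),-np.sin(TH)],[np.sin(TH),np.cos(TH)]]);O=np.array([.5786,.2662])
def tom(X): X=np.array(X,float).copy();X[...,:2]=(X[...,:2]-O)@RM;return X
def status(c="side"):
    p=cap(c);A=tom(cloud(p,np.ones((400,640),bool)))*1000
    def f(n,x,y,z):
        B=A[np.all([(A[:,i]>q[0])&(A[:,i]<q[1]) for i,q in enumerate((x,y,z))],0)]
        if len(B)>3: print(c,n,len(B),"med",np.median(B,0).round(1),"lo",np.percentile(B,2,0).round(1),"hi",np.percentile(B,98,0).round(1))
    f("plate",(-75,45),(-200,200),(57,63));f("link",(-45,30),(-200,200),(71,78));f("strap",(0,100),(-200,200),(79,160));f("knob",(-160,-110),(-150,-40),(100,142))
    print(p["s"]["time_s"],p["s"]["tcp_pos"],p["s"]["wrist_force"].round(1));return p
E
python3 -c "
from h import *
p=status();q=search_frame('knob',p);print(q[:1])"
```

```text
side plate 915 med [-8.3 81.  61.5] lo [-57.   40.5  57.5] hi [ 43.4 114.4  62.9]
side link 10 med [-28.6  95.6  72.1] lo [-31.1  55.9  71.1] hi [28.7 99.4 72.7]
side strap 440 med [ 70.2  77.5 111.3] lo [  62.5 -199.5   80.4] hi [ 98.1  97.  154.6]
side knob 228 med [-139.3  -95.2  122.1] lo [-148.6 -149.3  104.3] hi [-123.3  -89.8  140.8]
4.4167 [0.480853   0.10982348 0.12162374] [-2.5  4.3  1.4]
[{'xy': [356.4, 197.6], 'p': 0.51}]
```

Call:
{"op": "drive_tool", "data": {"rows": [[55,0,0,0,0,0,0],[55,0,0,0,0,0,0],[55,0,0,0,0,0,0],[55,0,0,0,0,0,0],[55,0,0,0,0,0,0]]}}

```text
time_s: 4.93
tcp_pos: [0.4808, 0.1099, 0.1216]
ee_rot: [[-0.969, -0.248, 0.003], [-0.248, 0.969, 0.002], [-0.004, 0.001, -1.0]]
wrist_force: [-2.7, 4.5, 2.1]
gripper_width: 0.55
gripper_force: 2.5
```

Call:
{"op": "drive_tool", "data": {"rows": [[55,0,0,0,0,0,0],[55,0,0,0,0,0,0],[55,0,0,0,0,0,0],[55,0,0,0,0,0,0],[55,0,0,0,0,0,0]]}}

```text
time_s: 5.35
tcp_pos: [0.4809, 0.1098, 0.1216]
ee_rot: [[-0.969, -0.248, 0.003], [-0.248, 0.969, 0.002], [-0.004, 0.001, -1.0]]
wrist_force: [-3.5, 4.7, 1.3]
gripper_width: 0.546
gripper_force: 2.5
```

Call:
{"op": "drive_tool", "data": {"rows": [[55,0,0,0,0,0,0],[55,0,0,0,0,0,0],[55,0,0,0,0,0,0],[55,0,0,0,0,0,0],[55,0,0,0,0,0,0]]}}

```text
time_s: 5.77
tcp_pos: [0.4809, 0.1098, 0.1216]
ee_rot: [[-0.969, -0.248, 0.003], [-0.248, 0.969, 0.002], [-0.004, 0.001, -1.0]]
wrist_force: [-3.1, 4.1, 1.8]
gripper_width: 0.55
gripper_force: 2.4
```

Call:
{"op": "drive_tool", "data": {"rows": [[55,0,0,0,0,0,0],[55,0,0,0,0,0,0],[55,0,0,0,0,0,0],[55,0,0,0,0,0,0],[55,0,0,0,0,0,0]]}}

```text
time_s: 6.18
tcp_pos: [0.4809, 0.1098, 0.1216]
ee_rot: [[-0.969, -0.248, 0.003], [-0.248, 0.969, 0.002], [-0.004, 0.001, -1.0]]
wrist_force: [-3.6, 3.4, 1.6]
gripper_width: 0.554
gripper_force: 2.4
```

Call:
{"op": "drive_tool", "data": {"rows": [[55,0,0,0,0,0,0],[55,0,0,0,0,0,0],[55,0,0,0,0,0,0],[55,0,0,0,0,0,0],[55,0,0,0,0,0,0]]}}

```text
time_s: 6.6
tcp_pos: [0.4809, 0.1098, 0.1216]
ee_rot: [[-0.969, -0.248, 0.003], [-0.248, 0.969, 0.002], [-0.003, 0.001, -1.0]]
wrist_force: [-3.2, 4.3, 3.0]
gripper_width: 0.55
gripper_force: 2.4
```

```bash
python3 -c "
from h import *
p=status();status('top')"
```

```text
side plate 671 med [ -6.1 -41.6  59.1] lo [-56.1 -83.3  57.2] hi [42.5 -9.1 61.2]
side strap 107 med [ 71.8 -58.6  90.3] lo [  61.9 -199.9   79.8] hi [ 99.1 -26.9 118.1]
side knob 226 med [-138.9  -95.3  122. ] lo [-148.7 -138.7  103.9] hi [-123.1  -90.1  141.2]
6.6 [0.48085385 0.10980407 0.12161579] [-3.2  4.3  3. ]
top plate 751 med [ -6.7 -50.1  59.2] lo [-53.9 -89.1  57.1] hi [ 42.4 -14.9  62.5]
top strap 167 med [ 71.5 -54.6 108.3] lo [  63.1 -199.6   82.6] hi [ 94.4 -33.2 153.8]
6.65 [0.4808497  0.10978934 0.12159032] [-2.9  3.9  1.8]
```

Call:
{"op": "drive_tool", "data": {"rows": [[55,0,0,0,0,0,0],[55,0,0,0,0,0,0],[55,0,0,0,0,0,0],[55,0,0,0,0,0,0],[55,0,0,0,0,0,0]]}}

```text
time_s: 7.12
tcp_pos: [0.4809, 0.1098, 0.1216]
ee_rot: [[-0.969, -0.248, 0.003], [-0.248, 0.969, 0.002], [-0.003, 0.001, -1.0]]
wrist_force: [-2.4, 3.4, 1.2]
gripper_width: 0.551
gripper_force: 2.4
```

Call:
{"op": "drive_tool", "data": {"rows": [[55,0,0,0,0,0,0],[55,0,0,0,0,0,0],[55,0,0,0,0,0,0],[55,0,0,0,0,0,0],[55,0,0,0,0,0,0]]}}

```text
time_s: 7.53
tcp_pos: [0.4809, 0.1098, 0.1216]
ee_rot: [[-0.969, -0.248, 0.003], [-0.248, 0.969, 0.002], [-0.003, 0.001, -1.0]]
wrist_force: [-3.2, 3.8, 2.1]
gripper_width: 0.553
gripper_force: 2.3
```

Call:
{"op": "drive_tool", "data": {"rows": [[55,0,0,0,0,0,0],[55,0,0,0,0,0,0],[55,0,0,0,0,0,0],[55,0,0,0,0,0,0],[55,0,0,0,0,0,0]]}}

```text
time_s: 7.95
tcp_pos: [0.4809, 0.1098, 0.1216]
ee_rot: [[-0.969, -0.248, 0.003], [-0.248, 0.969, 0.002], [-0.004, 0.001, -1.0]]
wrist_force: [-3.1, 4.0, 1.6]
gripper_width: 0.55
gripper_force: 2.3
```

Call:
{"op": "drive_tool", "data": {"rows": [[55,-3,12,0,0,0,0],[55,-3,12,0,0,0,0],[55,-3,12,0,0,0,0],[55,0,0,0,0,0,0],[55,0,0,35,0,0,0]]}}

```text
time_s: 8.37
tcp_pos: [0.4675, 0.1439, 0.1499]
ee_rot: [[-0.969, -0.248, -0.011], [-0.248, 0.969, -0.006], [0.013, -0.003, -1.0]]
wrist_force: [-0.1, 0.5, -0.2]
gripper_width: 0.554
gripper_force: 0.0
```

Call:
{"op": "drive_tool", "data": {"rows": [[55,0,0,35,0,0,0],[55,0,0,35,0,0,0],[55,-10,24,35,0,0,0],[55,-10,36,0,0,0,0],[55,0,20,0,0,0,0]]}}

```text
time_s: 8.78
tcp_pos: [0.4516, 0.2265, 0.2615]
ee_rot: [[-0.969, -0.249, 0.005], [-0.249, 0.969, 0.005], [-0.007, 0.004, -1.0]]
wrist_force: [0.0, 0.7, -0.6]
gripper_width: 0.552
gripper_force: 0.0
```

Run:
```python
from h import *
np.set_printoptions(precision=1,suppress=True)
p=status();status('top')
w=cap("wrist");print(w["s"]["tcp_pos"],w["s"]["ee_rot"])
for q in masks_of("link",w)[:2]:
    X=cloud(w,q["region"])*1000; B=X[(X[:,2]>8)&(X[:,2]<22)]
    print(q["p"],q["xy"],np.median(B,0),cv2.minAreaRect(B[:,:2].astype(np.float32)))
    L=B[:,:2]-B[:,:2].mean(0); print(B[:,:2].mean(0),np.linalg.svd(L,full_matrices=False)[2])
save(w,"w1")
```

```text
side plate 636 med [ -7.  -83.1  59.7] lo [ -56.1 -125.    57.4] hi [ 42.6 197.5  61.5]
side strap 100 med [  68.7 -196.5  106.3] lo [  60.1 -199.9   80.4] hi [ 99.3 -72.3 118. ]
side knob 189 med [-137.4  -82.   126.5] lo [-149.   -97.4  105.9] hi [-122.4  -75.4  136.1]
8.7833 [0.5 0.2 0.3] [ 0.   0.7 -0.6]
top plate 603 med [  6.9 -98.   59.8] lo [ -49.1 -128.7   57.1] hi [ 43.2 185.9  62.8]
top strap 171 med [ 71.5 -91.5 110.2] lo [  63.5 -199.6   81.3] hi [ 95.9 -70.9 154.3]
8.8333 [0.5 0.2 0.3] [0.2 2.1 0.1]
[0.5 0.2 0.3] [[-1.  -0.3  0. ]
 [-0.3  1.   0. ]
 [-0.   0.  -1. ]]
0.94 [434.4, 120.8] [375.8 336.   14.4] ((379.54864501953125, 337.7040710449219), (84.90792083740234, 28.592472076416016), 11.004473686218262)
[376.7 336.2] [[ 1.   0.2]
 [-0.2  1. ]]
```

Link centre (379.5, 337.6) mm, yaw 10.9°. The slide is home at the right and the stick is centred. I'll go over the link.

Call:
{"op": "drive_tool", "data": {"rows": [[60,-24.1,37.3,-10,0,0,-0.02],[60,-24.1,37.3,-10,0,0,-0.02],[60,-24.1,37.3,-10,0,0,-0.021],[60,0,0,-38,0,0,0],[60,0,0,-38,0,0,0]]}}

```text
time_s: 9.4
tcp_pos: [0.3854, 0.3284, 0.1551]
ee_rot: [[-0.981, -0.191, 0.003], [-0.191, 0.981, 0.004], [-0.004, 0.003, -1.0]]
wrist_force: [0.7, -0.2, -1.5]
gripper_width: 0.598
gripper_force: 0.0
```

Call:
{"op": "drive_tool", "data": {"rows": [[60,0,0,-38,0,0,0],[60,0,0,-38,0,0,0],[60,0,0,-30,0,0,0],[60,0,0,0,0,0,0],[60,0,0,0,0,0,0]]}}

```text
time_s: 9.82
tcp_pos: [0.3854, 0.3251, 0.0476]
ee_rot: [[-0.982, -0.188, -0.002], [-0.188, 0.982, -0.004], [0.003, -0.004, -1.0]]
wrist_force: [0.3, 0.2, 0.2]
gripper_width: 0.599
gripper_force: 0.0
```

Call:
{"op": "drive_tool", "data": {"rows": [[60,-5.9,12.5,0,0,0,0],[60,0,0,-13,0,0,0],[60,0,0,-12,0,0,0],[60,0,0,0,0,0,0],[60,0,0,0,0,0,0]]}}

```text
time_s: 10.23
tcp_pos: [0.3801, 0.3405, 0.0254]
ee_rot: [[-0.982, -0.189, 0.002], [-0.189, 0.982, 0.003], [-0.002, 0.002, -1.0]]
wrist_force: [-0.2, 0.4, 0.6]
gripper_width: 0.601
gripper_force: 0.0
```

Call:
{"op": "drive_tool", "data": {"rows": [[15,0,0,0,0,0,0],[15,0,0,0,0,0,0],[15,0,0,0,0,0,0],[15,0,0,0,0,0,0],[15,0,0,0,0,0,0]]}}

```text
time_s: 10.65
tcp_pos: [0.3797, 0.3394, 0.024]
ee_rot: [[-0.982, -0.189, 0.001], [-0.189, 0.982, 0.001], [-0.001, 0.001, -1.0]]
wrist_force: [-0.5, 0.6, 2.9]
gripper_width: 0.318
gripper_force: 30.0
```

Call:
{"op": "drive_tool", "data": {"rows": [[15,0,0,20,0,0,0],[15,0,0,40,0,0,0],[15,0,0,40,0,0,0],[15,0,0,40,0,0,0],[15,4,-15,40,0,0,0.02]]}}

```text
time_s: 11.07
tcp_pos: [0.3832, 0.3256, 0.2043]
ee_rot: [[-0.978, -0.21, 0.001], [-0.21, 0.978, 0.001], [-0.001, 0.001, -1.0]]
wrist_force: [0.3, 0.2, -1.2]
gripper_width: 0.317
gripper_force: 30.0
```

Call:
{"op": "drive_tool", "data": {"rows": [[15,8.1,-31.5,20,0,0,0.02],[15,8.1,-31.5,0,0,0,0.021],[15,8.1,-31.5,0,0,0,0],[15,8.1,-31.5,0,0,0,0],[15,8.1,-31.5,0,0,0,0]]}}

```text
time_s: 11.48
tcp_pos: [0.4234, 0.1653, 0.2222]
ee_rot: [[-0.969, -0.248, -0.001], [-0.248, 0.969, 0.0], [0.001, 0.0, -1.0]]
wrist_force: [0.3, 0.0, -1.5]
gripper_width: 0.319
gripper_force: 30.0
```

Call:
{"op": "drive_tool", "data": {"rows": [[15,8.1,-31.5,0,0,0,0],[15,20,5,0,0,0,0],[15,35,9.1,0,0,0,0],[15,35,9.1,0,0,0,0],[15,35,9.1,0,0,0,0]]}}

```text
time_s: 11.9
tcp_pos: [0.5579, 0.1675, 0.2221]
ee_rot: [[-0.969, -0.247, -0.001], [-0.247, 0.969, -0.0], [0.001, 0.0, -1.0]]
wrist_force: [-1.0, 0.6, -1.8]
gripper_width: 0.32
gripper_force: 30.0
```

Call:
{"op": "drive_tool", "data": {"rows": [[15,35,9.1,0,0,0,0],[15,35,9.1,0,0,0,0],[15,35,9.1,0,0,0,0],[15,16,4,0,0,0,0],[15,0,0,0,0,0,0]]}}

```text
time_s: 12.32
tcp_pos: [0.6804, 0.1995, 0.2191]
ee_rot: [[-0.969, -0.247, -0.002], [-0.247, 0.969, -0.001], [0.002, -0.001, -1.0]]
wrist_force: [0.0, 1.0, -1.6]
gripper_width: 0.32
gripper_force: 30.0
```

Run:
```python
from h import *
np.set_printoptions(precision=4,suppress=True)
w=cap("wrist");save(w,"w2");print(w["s"]["time_s"],w["s"]["tcp_pos"],w["s"]["ee_rot"])
A=cloud(w,np.ones((400,640),bool))
M=tom(A)*1000
m=(M[:,2]>56)&(M[:,2]<63)&(abs(M[:,1]+90)<60)&(abs(M[:,0])<90)
print("plate",m.sum(),M[m].min(0),M[m].max(0),cv2.minAreaRect(M[m][:,:2].astype(np.float32)))
m=(M[:,2]>66.5)&(M[:,2]<73)&(abs(M[:,1]+90)<40)&(abs(M[:,0])<65)
P=M[m]
for c in [(-30,-20),(-30,20),(30,-20),(30,20),(-48,0),(50,0)]:
    Q=P[np.hypot(P[:,0]-c[0],P[:,1]+90-c[1])<10]
    print(c,len(Q),Q.mean(0) if len(Q) else 0, Q.min(0) if len(Q) else 0, Q.max(0) if len(Q) else 0)
    print("   expected px",proj(w,[*(O+RM@np.array([c[0],c[1]-90])/1000),.0705]))
```

```text
12.3167 [0.6804 0.1995 0.2191] [[-0.969  -0.247  -0.0022]
 [-0.247   0.969  -0.0011]
 [ 0.0024 -0.0005 -1.    ]]
plate 13797 [ -57.1488 -149.8695   56.0052] [ 89.4915 -53.017   62.9842] ((16.158836364746094, -101.4840316772461), (146.62379455566406, 96.83597564697266), 0.05889904126524925)
(-30, -20) 68 [ -28.6126 -111.0676   69.2907] [ -32.0981 -114.2703   66.6945] [ -25.5813 -107.9945   72.6063]
   expected px (np.float64(294.11612344922), np.float64(43.18203886548238))
(-30, 20) 70 [-28.5772 -71.4849  69.1239] [-32.6339 -74.5056  66.5784] [-25.239  -68.1719  72.2323]
   expected px (np.float64(346.0708517983167), np.float64(42.883232773038))
(30, -20) 59 [  31.009  -110.959    69.1541] [  28.1215 -114.1193   66.5027] [  34.6159 -107.5926   71.9671]
   expected px (np.float64(295.7237017553153), np.float64(122.51090146696298))
(30, 20) 58 [ 30.9546 -71.4026  69.4257] [ 28.2675 -74.7745  66.6523] [ 34.0082 -68.1186  72.6144]
   expected px (np.float64(345.07088156004704), np.float64(122.2596195125391))
(-48, 0) 71 [-46.1677 -91.092   69.2325] [-49.7009 -94.5961  66.5501] [-42.8116 -87.6902  71.918 ]
   expected px (np.float64(319.9902030025953), np.float64(17.565162695311585))
(50, 0) 57 [ 50.7143 -91.2295  69.2426] [ 47.6805 -94.5806  66.5134] [ 54.4538 -87.8887  72.3256]
   expected px (np.float64(320.48700811690503), np.float64(147.09515007384744))
```

View pics/w2.png

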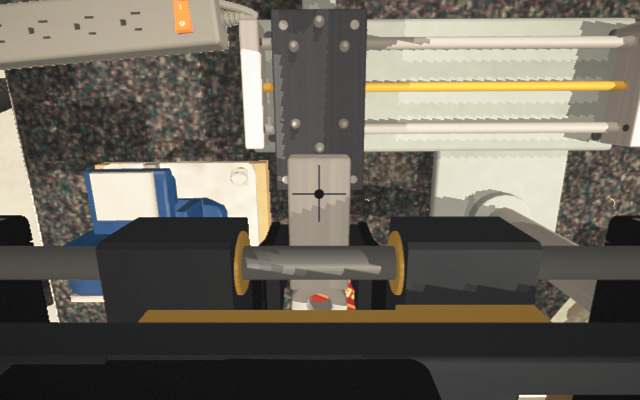

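Wrist view: six pins seen on the plate ((294,45) to (320,147)). The held link has its mark at (319,194), edges at columns 289 and 349, and lies parallel to the nest.

Run:
```python
from h import *
np.set_printoptions(precision=2,suppress=True)
w=cap("wrist");s=w["s"];zt=s["tcp_pos"][2]-.010
g=w["frame"].astype(float)[:,:,1]
b=g[175:215,300:340]; v,u=np.nonzero(b<70); print(len(u),u.mean()+300,v.mean()+175)
mk=ray(w,(np.median(u)+300,np.median(v)+175),zt)
M=tom(cloud(w,np.ones((400,640),bool)))*1000
m=(M[:,2]>1000*zt-12)&(M[:,2]<1000*zt+12)&(abs(M[:,1]-tom(mk)[1]*1000)<16)&(abs(M[:,0]-tom(mk)[0]*1000)<18);L=M[m]
print("link z",np.median(L[:,2]),L.min(0),L.max(0),"axis",cv2.minAreaRect(L[:,:2].astype(np.float32)))
print("mark machine",tom(mk)*1000,"tcp machine",tom(s["tcp_pos"])*1000)
tgt=np.array([1.-26,-91.2]); d=tgt-tom(mk)[:2]*1000
print("world shift",RM@d,"tool yaw",np.degrees(np.arctan2(-s["ee_rot"][1,0],-s["ee_rot"][0,0])))
```

```text
65 318.6 193.66153846153847
link z 210.21570601566697 [  36.3  -107.04  197.6 ] [ 71.02 -75.05 221.38] axis ((53.658164978027344, -91.04003143310547), (31.991193771362305, 34.714202880859375), 89.98754119873047)
mark machine [ 53.02 -91.04 209.58] tcp machine [ 79.99 -89.95 219.58]
world shift [-75.5  -19.69] tool yaw 14.309854513694892
```

Call:
{"op": "drive_tool", "data": {"rows": [[15,-37.7,-9.8,0,0,0,0],[15,-37.7,-9.8,0,0,0,0],[15,0,0,-38,0,0,0],[15,0,0,-38,0,0,0],[15,0,0,-38,0,0,0]]}}

```text
time_s: 12.83
tcp_pos: [0.6011, 0.1794, 0.1096]
ee_rot: [[-0.969, -0.249, 0.003], [-0.249, 0.969, 0.002], [-0.004, 0.001, -1.0]]
wrist_force: [0.2, 1.4, -2.9]
gripper_width: 0.318
gripper_force: 30.0
```

Call:
{"op": "drive_tool", "data": {"rows": [[15,0,0,0,0,0,0],[15,0,0,0,0,0,0],[15,0,0,0,0,0,0]]}}

```text
time_s: 13.08
tcp_pos: [0.6038, 0.18, 0.1109]
ee_rot: [[-0.968, -0.249, 0.004], [-0.249, 0.968, 0.001], [-0.004, -0.0, -1.0]]
wrist_force: [0.5, 0.8, -1.0]
gripper_width: 0.323
gripper_force: 30.0
```

Call:
{"op": "drive_tool", "data": {"rows": [[15,1,0,-10,0,0,0],[15,0,0,-6,0,0,0],[15,0,0,-6,0,0,0],[15,0,0,0,0,0,0],[15,0,0,0,0,0,0]]}}

```text
time_s: 13.5
tcp_pos: [0.6034, 0.1794, 0.0861]
ee_rot: [[-0.969, -0.248, -0.001], [-0.248, 0.969, -0.0], [0.001, -0.0, -1.0]]
wrist_force: [-0.4, 1.1, -1.2]
gripper_width: 0.311
gripper_force: 30.0
```

Call:
{"op": "drive_tool", "data": {"rows": [[15,0.5,0,-1.5,0,0,0],[15,0,0,0,0,0,0],[50,0,0,0,0,0,0],[50,0,0,0,0,0,0],[50,0,0,0,0,0,0]]}}

```text
time_s: 13.92
tcp_pos: [0.6045, 0.1797, 0.0854]
ee_rot: [[-0.969, -0.248, 0.001], [-0.248, 0.969, 0.0], [-0.001, 0.0, -1.0]]
wrist_force: [-0.1, -0.4, -0.7]
gripper_width: 0.452
gripper_force: 0.0
```

Call:
{"op": "drive_tool", "data": {"rows": [[50,0,0,20,0,0,0],[50,0,0,40,0,0,0],[50,0,0,40,0,0,0],[20,32,8,0,0,0,0],[0,32,8,0,0,0,0]]}}

```text
time_s: 14.33
tcp_pos: [0.6698, 0.1965, 0.1912]
ee_rot: [[-0.968, -0.249, 0.009], [-0.249, 0.968, 0.004], [-0.01, 0.002, -1.0]]
wrist_force: [0.4, 0.5, -0.8]
gripper_width: 0.418
gripper_force: 0.0
```

Call:
{"op": "drive_tool", "data": {"rows": [[0,32,8,0,0,0,0],[0,0,0,0,0,0,0],[0,0,0,0,0,0,0]]}}

```text
time_s: 14.58
tcp_pos: [0.7008, 0.2036, 0.1832]
ee_rot: [[-0.969, -0.247, -0.002], [-0.247, 0.969, -0.001], [0.002, -0.0, -1.0]]
wrist_force: [-0.9, -0.9, -0.6]
gripper_width: 0.205
gripper_force: 0.0
```

Run:
```python
from h import *
np.set_printoptions(precision=2,suppress=True)
w=cap("wrist");save(w,"w3");s=w["s"];print(s["time_s"],s["tcp_pos"],tom(s["tcp_pos"]))
M=tom(cloud(w,np.ones((400,640),bool)))*1000
m=(M[:,2]>70)&(M[:,2]<78)&(abs(M[:,1]+91)<16)&(abs(M[:,0])<55);L=M[m]
print("link",m.sum(),np.median(L,0),L.min(0),L.max(0),[np.median(M[(abs(M[:,0]-x)<4)&(abs(M[:,1]+91)<10)][:,2]) for x in(-35,-15,0,15,38)])
p=status("side")
```

```text
14.5833 [0.7  0.2  0.18] [ 0.1  -0.09  0.18]
link 4449 [  3.18 -91.49  74.42] [ -29.25 -105.74   70.25] [ 53.06 -77.57  77.15] [np.float64(nan), np.float64(74.45392633990568), np.float64(74.48585646970145), np.float64(74.436297797706), np.float64(74.10934871140745)]
side plate 391 med [-18.1 -67.1  59.9] lo [ -56.9 -122.    57.3] hi [ 43.  198.   62.2]
side link 182 med [ -7.6 -87.5  73.6] lo [ -40.  -104.5   71.5] hi [ 28.  -75.3  75.3]
side strap 98 med [  69.4 -197.   107.5] lo [  61.2 -199.7   80.2] hi [ 99.2 -73.9 118.5]
side knob 189 med [-137.5  -82.4  126.2] lo [-148.8  -96.5  104.4] hi [-122.9  -75.9  136.4]
14.6333 [0.7  0.2  0.18] [-0.8  0.2  0. ]
  return _methods._mean(a, axis=axis, dtype=dtype,
  ret = ret.dtype.type(ret / rcount)
```

View pics/w3.png

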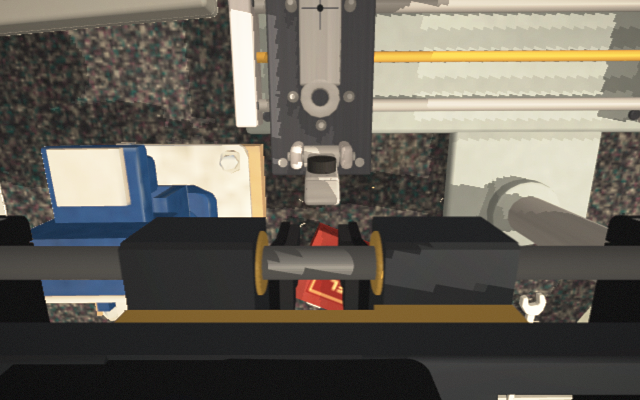

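Link lies flat in the nest (top at 74.4 mm over its length), strap standing open at (321,185). I'll put closed fingers behind the strap and sweep it over.

Call:
{"op": "drive_tool", "data": {"rows": [[0,5.8,1.5,0,0,0,0],[0,0,0,0,0,0,0],[0,0,0,-20,0,0,0],[0,0,0,-20,0,0,0],[0,0,0,0,0,0,0]]}}

```text
time_s: 15.1
tcp_pos: [0.7031, 0.2044, 0.1408]
ee_rot: [[-0.969, -0.247, -0.008], [-0.247, 0.969, -0.002], [0.008, -0.0, -1.0]]
wrist_force: [-0.7, -0.5, -1.0]
gripper_width: 0.001
gripper_force: 0.0
```

Call:
{"op": "drive_tool", "data": {"rows": [[0,-11.2,-2.9,0,0,0,0],[0,-11.2,-2.9,0,0,0,0],[0,-7.7,-2,-0.7,0,0,0],[0,-7.7,-2,-0.7,0,0,0],[0,0,0,0,0,0,0]]}}

```text
time_s: 15.52
tcp_pos: [0.6672, 0.1952, 0.1448]
ee_rot: [[-0.969, -0.249, 0.001], [-0.249, 0.969, 0.001], [-0.001, 0.0, -1.0]]
wrist_force: [0.1, 0.8, -0.5]
gripper_width: 0.004
gripper_force: 0.0
```

Call:
{"op": "drive_tool", "data": {"rows": [[0,-6.3,-1.6,-6,0,0,0],[0,-6.3,-1.6,-5.5,0,0,0],[0,-4.9,-1.3,-6.2,0,0,0],[0,-4.9,-1.3,-6.2,0,0,0],[0,0,0,0,0,0,0]]}}

```text
time_s: 15.93
tcp_pos: [0.644, 0.1889, 0.1178]
ee_rot: [[-0.969, -0.248, -0.003], [-0.248, 0.969, -0.001], [0.003, -0.0, -1.0]]
wrist_force: [-0.2, -0.1, -0.3]
gripper_width: 0.008
gripper_force: 0.1
```

```bash
python3 -c "
from h import *
p=status();cv2.imwrite('pics/s4.png',cv2.resize(p['frame'][130:280,220:420,::-1],None,fx=3.5,fy=3.5))"
```

```text
side plate 386 med [-16.7 -67.3  59.7] lo [ -56.2 -123.8   57.4] hi [ 43.1 198.4  62.7]
side link 184 med [ -7.2 -87.4  73.5] lo [ -39.9 -103.    71.3] hi [ 29.3 -75.5  75.3]
side strap 388 med [ 34.7 -83.7 110.9] lo [   6.4 -198.9   85.7] hi [ 73.6 -76.2 155.6]
side knob 187 med [-137.3  -82.6  126.2] lo [-148.9  -96.9  103.4] hi [-122.8  -75.9  136. ]
15.9333 [0.64396398 0.18894166 0.11782672] [-0.2 -0.1 -0.3]
```

View pics/s4.png

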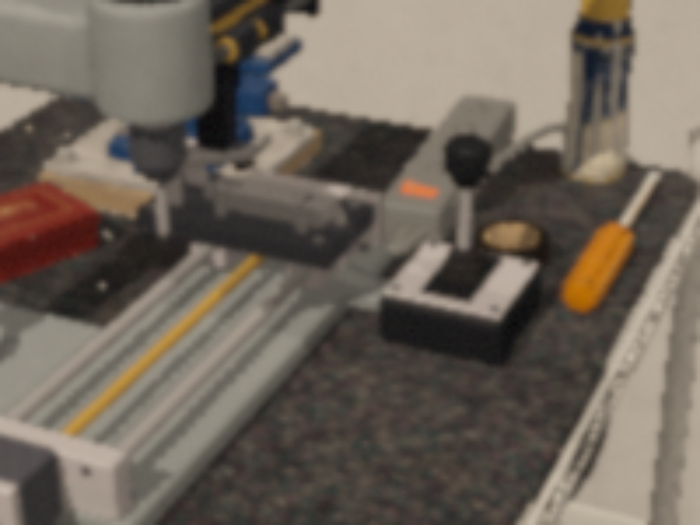

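Fingers stand on the strap at (215,130), strap nearly down. I'll press on slowly.

Call:
{"op": "drive_tool", "data": {"rows": [[0,-2,-0.5,-5,0,0,0],[0,-2,-0.5,-4,0,0,0],[0,0,0,-2,0,0,0],[0,0,0,0,0,0,0],[0,0,0,0,0,0,0]]}}

```text
time_s: 16.4
tcp_pos: [0.6413, 0.1883, 0.108]
ee_rot: [[-0.969, -0.248, -0.001], [-0.248, 0.969, -0.001], [0.001, -0.0, -1.0]]
wrist_force: [0.1, 0.3, 0.1]
gripper_width: 0.007
gripper_force: 0.0
```

Call:
{"op": "drive_tool", "data": {"rows": [[0,0,0,-1.5,0,0,0],[0,0,0,-1,0,0,0],[0,0,0,0,0,0,0],[0,0,0,0,0,0,0]]}}

```text
time_s: 16.73
tcp_pos: [0.6416, 0.1884, 0.1067]
ee_rot: [[-0.969, -0.248, -0.0], [-0.248, 0.969, -0.0], [0.0, -0.0, -1.0]]
wrist_force: [-2.3, -1.4, 4.5]
gripper_width: 0.005
gripper_force: 2.1
```

Call:
{"op": "drive_tool", "data": {"rows": [[0,0,0,-1,0,0,0],[0,0,0,0,0,0,0],[0,0,0,0,0,0,0]]}}

```text
time_s: 16.98
tcp_pos: [0.6417, 0.1883, 0.1065]
ee_rot: [[-0.969, -0.249, 0.0], [-0.249, 0.969, -0.0], [-0.0, -0.0, -1.0]]
wrist_force: [-2.8, -0.9, 7.8]
gripper_width: 0.003
gripper_force: 3.8
```

Call:
{"op": "drive_tool", "data": {"rows": [[0,0,0,-1,0,0,0],[0,0,0,0,0,0,0],[0,0,0,0,0,0,0]]}}

```text
time_s: 17.23
tcp_pos: [0.6417, 0.1882, 0.1063]
ee_rot: [[-0.969, -0.249, 0.001], [-0.249, 0.969, -0.001], [-0.001, -0.001, -1.0]]
wrist_force: [-3.8, -1.4, 10.2]
gripper_width: 0.003
gripper_force: 5.3
```

Call:
{"op": "drive_tool", "data": {"rows": [[0,0,0,10,0,0,0],[0,0,0,38,0,0,0],[20,0,0,38,0,0,0],[55,-30,-7.4,38,0,0,0],[55,-35,-8.6,30,0,0,0]]}}

```text
time_s: 17.65
tcp_pos: [0.5864, 0.1751, 0.2509]
ee_rot: [[-0.969, -0.248, 0.003], [-0.248, 0.969, 0.001], [-0.003, 0.0, -1.0]]
wrist_force: [0.4, 0.2, 1.4]
gripper_width: 0.152
gripper_force: 0.0
```

Call:
{"op": "drive_tool", "data": {"rows": [[55,-35,-8.6,0,0,0,0],[55,-35,-8.6,0,0,0,0],[55,-35,-8.6,0,0,0,0],[55,0,0,0,0,0,0],[55,0,0,0,0,0,0]]}}

```text
time_s: 18.07
tcp_pos: [0.4788, 0.1484, 0.2499]
ee_rot: [[-0.968, -0.249, 0.001], [-0.249, 0.968, 0.001], [-0.002, 0.001, -1.0]]
wrist_force: [-0.1, 0.7, -0.0]
gripper_width: 0.505
gripper_force: 0.0
```

Run:
```python
from h import *
np.set_printoptions(precision=2,suppress=True)
p=status("side")
A=tom(cloud(p,np.ones((400,640),bool)))*1000
m=(abs(A[:,1]+88)<25)&(A[:,2]>77)&(A[:,2]<115)&(abs(A[:,0]-40)<45)
for x in range(0,80,8):
    b=A[m&(abs(A[:,0]-x)<4)]
    if len(b): print(x,len(b),b[:,2].min(),np.median(b[:,2]),b[:,2].max())
w=cap("wrist");print(w["s"]["tcp_pos"])
for q in masks_of("knob",w)[:1]:
    X=cloud(w,q["region"])*1000;X=X[X[:,2]>105];print(q["xy"],np.median(X,0),X.min(0),X.max(0))
```

```text
side plate 389 med [-18.  -67.   59.7] lo [ -56.6 -122.8   57.2] hi [ 42.  198.4  62.6]
side link 174 med [-10.1 -85.4  73.5] lo [ -39.9 -104.1   71.4] hi [ 25.4 -74.7  76.6]
side strap 213 med [ 51.7 -89.9  87.7] lo [   2.2 -199.5   81.2] hi [ 98.1 -78.5 117.6]
side knob 183 med [-137.5  -83.1  126.4] lo [-148.8  -97.5  105.7] hi [-122.7  -76.   136.3]
18.0667 [0.48 0.15 0.25] [-0.1  0.7 -0. ]
0 12 87.24946648745703 90.98386081199553 93.84732973348274
8 12 83.66401947456114 86.89660976950287 90.07348512418969
16 20 78.43552027309232 86.8510060817173 91.23821268078812
24 25 77.81524859659156 87.01764195849842 92.32067637295387
32 15 82.17711957486455 86.64397862448236 87.78142043408513
40 17 80.36622512759361 86.5565499350709 88.45909119824417
48 19 81.66988752379021 86.42785856934721 88.80114319174862
56 13 82.30722158870806 86.90252483739327 87.90036578166401
64 32 78.06046946485966 87.03238885464367 92.40991472783791
72 6 89.95536092278974 91.8264471334672 92.21964661101168
[0.48 0.15 0.25]
[316.9, 172.8] [470.18 141.69 134.96] [456.9  126.62 123.66] [486.3  157.41 138.56]
```

Strap lies level on the link (top at 87 mm). Back to the knob, then jog left.

Call:
{"op": "drive_tool", "data": {"rows": [[55,-8,-4.5,-30,0,0,0],[55,0,0,-33,0,0,0],[55,0,0,-33,0,0,0],[55,0,0,-32,0,0,0],[55,0,0,0,0,0,0]]}}

```text
time_s: 18.63
tcp_pos: [0.4693, 0.1424, 0.1149]
ee_rot: [[-0.969, -0.246, -0.012], [-0.246, 0.969, -0.006], [0.013, -0.003, -1.0]]
wrist_force: [-1.2, -0.2, -0.7]
gripper_width: 0.549
gripper_force: 0.0
```

Call:
{"op": "drive_tool", "data": {"rows": [[55,-3,11.7,0,0,0,0],[55,-3,11.7,0,0,0,0],[55,-3,11.7,0,0,0,0],[55,0,0,0,0,0,0],[55,0,0,0,0,0,0]]}}

```text
time_s: 19.05
tcp_pos: [0.4635, 0.1801, 0.1224]
ee_rot: [[-0.968, -0.25, 0.002], [-0.25, 0.968, 0.0], [-0.002, -0.0, -1.0]]
wrist_force: [1.1, -5.0, -1.4]
gripper_width: 0.548
gripper_force: 2.6
```

Call:
{"op": "drive_tool", "data": {"rows": [[55,0,0,0,0,0,0],[55,0,0,0,0,0,0],[55,0,0,0,0,0,0],[55,0,0,0,0,0,0],[55,0,0,0,0,0,0]]}}

```text
time_s: 19.47
tcp_pos: [0.4637, 0.1794, 0.1225]
ee_rot: [[-0.969, -0.249, 0.002], [-0.249, 0.969, 0.001], [-0.002, 0.0, -1.0]]
wrist_force: [1.1, -5.7, -1.0]
gripper_width: 0.548
gripper_force: 2.5
```

```bash
cat >> h.py <<'E'
def track(c="side"):
    p=cap(c);A=tom(cloud(p,np.ones((400,640),bool)))*1000
    def b(x,y,z): return A[np.all([(A[:,i]>q[0])&(A[:,i]<q[1]) for i,q in enumerate((x,y,z))],0)]
    P=b((-70,45),(-150,180),(57,63));L=b((-40,0),(-150,180),(71.5,77));D=b((-45,-5),(70,110),(131,160))
    print(c,p["s"]["time_s"],"plate y",np.percentile(P[:,1],[2,98]).round(1),"link",np.percentile(L[:,1],[3,97]).round(1) if len(L)>5 else 0,len(L),"bit",len(D),np.median(D,0).round(1) if len(D) else 0);return p,A
E
python3 -c "
from h import *
track();track('top')"
```

```text
side 19.4667 plate y [-96.4 -23. ] link [-75.  -47.7] 118 bit 41 [-26.6  91.3 146.4]
top 19.5167 plate y [-98.  -23.2] link [-74.6 -47.6] 119 bit 0 0
```

Call:
{"op": "drive_tool", "data": {"rows": [[55,0,0,0,0,0,0],[55,0,0,0,0,0,0],[55,0,0,0,0,0,0],[55,0,0,0,0,0,0],[55,0,0,0,0,0,0]]}}

```text
time_s: 19.98
tcp_pos: [0.4636, 0.1797, 0.1215]
ee_rot: [[-0.969, -0.249, 0.001], [-0.249, 0.969, 0.001], [-0.002, 0.0, -1.0]]
wrist_force: [1.3, -4.0, 2.8]
gripper_width: 0.549
gripper_force: 2.2
```

Call:
{"op": "drive_tool", "data": {"rows": [[55,0,0,0,0,0,0],[55,0,0,0,0,0,0],[55,0,0,0,0,0,0],[55,0,0,0,0,0,0],[55,0,0,0,0,0,0]]}}

```text
time_s: 20.4
tcp_pos: [0.4634, 0.1796, 0.1212]
ee_rot: [[-0.969, -0.248, 0.001], [-0.248, 0.969, 0.0], [-0.001, 0.0, -1.0]]
wrist_force: [2.5, -4.2, 1.9]
gripper_width: 0.551
gripper_force: 2.2
```

```bash
python3 -c "
from h import *
track()"
```

```text
side 20.4 plate y [-28.8  45.3] link [-6.2 20.4] 131 bit 40 [-26.5  91.6 146. ]
```

Call:
{"op": "drive_tool", "data": {"rows": [[55,0,0,0,0,0,0],[55,0,0,0,0,0,0],[55,0,0,0,0,0,0],[55,0,0,0,0,0,0],[55,0,0,0,0,0,0]]}}

```text
time_s: 20.87
tcp_pos: [0.4633, 0.1795, 0.1211]
ee_rot: [[-0.969, -0.248, 0.0], [-0.248, 0.969, 0.0], [-0.001, 0.0, -1.0]]
wrist_force: [3.3, -3.4, 2.8]
gripper_width: 0.549
gripper_force: 2.2
```

Call:
{"op": "drive_tool", "data": {"rows": [[55,3,-11.2,0,0,0,0],[55,0,0,0,0,0,0],[55,0,0,0,0,0,0]]}}

```text
time_s: 21.12
tcp_pos: [0.4656, 0.1673, 0.1206]
ee_rot: [[-0.969, -0.247, -0.001], [-0.247, 0.969, -0.0], [0.001, 0.0, -1.0]]
wrist_force: [2.1, -3.0, 0.5]
gripper_width: 0.548
gripper_force: 1.1
```

```bash
python3 -c "
from h import *
track()
track()"
```

```text
side 21.1167 plate y [26.1 99.8] link [48.9 75.4] 146 bit 39 [-26.6  91.5 146.9]
side 21.1667 plate y [ 28.7 103.2] link [51.8 79.1] 148 bit 41 [-26.7  91.8 146.8]
```

Call:
{"op": "drive_tool", "data": {"rows": [[55,1,-3.9,0,0,0,0]]}}

```text
time_s: 21.3
tcp_pos: [0.4664, 0.1642, 0.1206]
ee_rot: [[-0.969, -0.248, -0.001], [-0.248, 0.969, -0.0], [0.001, 0.0, -1.0]]
wrist_force: [0.3, -0.9, -0.1]
gripper_width: 0.551
gripper_force: 0.6
```

```bash
python3 -c "
from h import *
track()"
```

```text
side 21.3 plate y [ 36.5 111. ] link [60.  87.5] 155 bit 41 [-26.5  92.1 147.3]
```

Call:
{"op": "drive_tool", "data": {"rows": [[55,1,-3.9,0,0,0,0]]}}

```text
time_s: 21.43
tcp_pos: [0.4677, 0.1604, 0.1207]
ee_rot: [[-0.969, -0.248, -0.001], [-0.248, 0.969, 0.0], [0.001, 0.0, -1.0]]
wrist_force: [1.0, -0.6, 0.6]
gripper_width: 0.552
gripper_force: 0.3
```

```bash
python3 -c "
from h import *
track()"
```

```text
side 21.4333 plate y [ 43.2 118. ] link [66.7 93.6] 156 bit 40 [-26.8  91.6 145.3]
```

Call:
{"op": "drive_tool", "data": {"rows": [[55,2,-7.8,0,0,0,0],[55,0,0,0,0,0,0]]}}

```text
time_s: 21.65
tcp_pos: [0.4701, 0.1518, 0.121]
ee_rot: [[-0.969, -0.247, -0.0], [-0.247, 0.969, 0.0], [0.0, 0.0, -1.0]]
wrist_force: [0.3, -1.0, -0.5]
gripper_width: 0.551
gripper_force: 0.0
```

```bash
python3 -c "
from h import *
track()
track()"
```

```text
side 21.65 plate y [ 51.4 126.5] link [ 75.9 102.1] 162 bit 39 [-26.7  91.9 145. ]
side 21.7 plate y [ 52.5 127.2] link [ 76.  102.9] 160 bit 38 [-26.8  91.9 145.9]
```

```bash
python3 -c "
from h import *
p,A=track()
for c in ('side',):
    t=proj(p,[*(O+RM@np.array([-.026,.090])),.130]);m=proj(p,[*(O+RM@np.array([-.026,.090])),.0744]);print('exp tip',t,'exp mark',m)
u,v=int(t[0]),int(t[1]);print(u,v)
cv2.imwrite('pics/s5.png',cv2.resize(p['frame'][v-25:v+50,u-50:u+50,::-1],None,fx=8,fy=8,interpolation=cv2.INTER_CUBIC))
t2,_=track('top')
import pickle;pickle.dump(p,open('s5.pkl','wb'))
"
```

```text
side 21.75 plate y [ 53.6 128. ] link [ 76.7 103.6] 163 bit 38 [-26.6  91.9 144.8]
exp tip (np.float64(267.0203061524939), np.float64(197.55667247063843)) exp mark (np.float64(268.7627252766498), np.float64(222.50205456878874))
267 197
top 21.8 plate y [-72.1 124.2] link [74.4 94.6] 11 bit 0 0
```

View pics/s5.png

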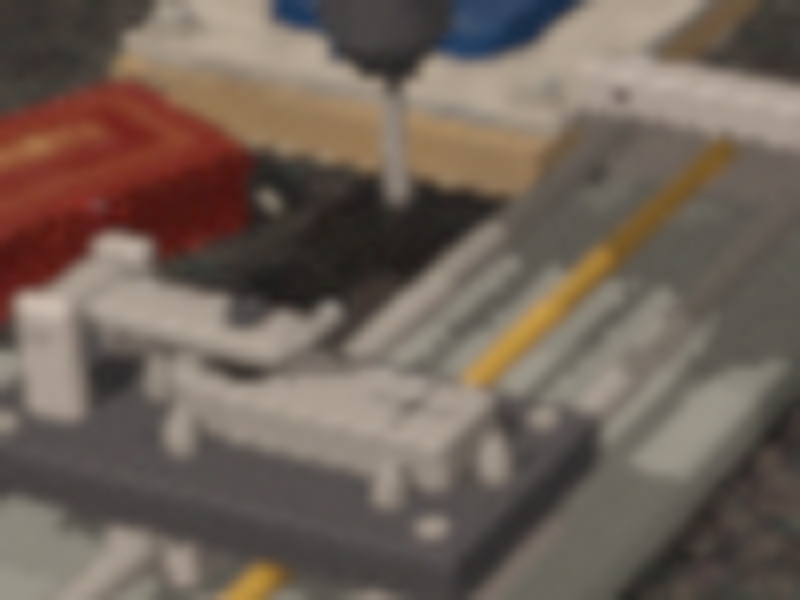

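Side crop: drill tip at crop (397,203), the scribed cross at (410,403). Those are full-image pixels (266.6,197.4) and (268.2,222.4), within about 0.5 px of where the model puts tip and mark in line. I'll check this numerically and confirm that the slide has stopped.

```bash
python3 -c "
from h import *
import pickle
p=pickle.load(open('s5.pkl','rb'))
np.set_printoptions(precision=1,suppress=True)
f=lambda x,o:(x+.5)/8-.5+o
print('tip',tom(ray(p,(f(397,217),f(205,172)),.130))*1000,'mark',tom(ray(p,(f(410,217),f(403,172)),.0744))*1000)
p,_=track();g=p['frame'][:,:,1].astype(float)
print(g[219:227,262:276].astype(int))
print(g[192:200,262:272].astype(int))
p2,_=track()
"
```

```text
tip [-23.8  89.3 130. ] mark [-23.2  88.9  74.4]
side 21.85 plate y [ 54.1 128.6] link [ 77.1 104.4] 163 bit 38 [-26.3  91.3 145.2]
[[156 154 152 150 146 142 137 130 122 119 124 129 140 149]
 [157 157 155 157 156 155 151 144 137 139 139 139 146 150]
 [153 151 153 153 154 151 144 140 141 151 153 152 153 155]
 [157 155 152 148 142 129 116 126 144 152 154 156 157 157]
 [160 158 158 152 142 127 122 132 143 145 149 152 156 154]
 [162 161 158 151 144 143 148 151 154 151 150 150 152 142]
 [163 161 156 150 150 155 158 159 160 158 157 152 140 122]
 [148 152 155 158 160 161 161 161 162 161 155 143 122 105]]
[[117 119 116 123 128 125 120 121 121 123]
 [ 85  87  97 116 128 118 107 111 116 118]
 [ 50  51  73 110 127 116  88  78  84  99]
 [ 36  41  65 101 124 113  79  53  49  64]
 [ 33  38  55  89 110  99  68  43  35  41]
 [ 35  33  44  65  80  74  50  37  34  34]
 [ 33  34  40  42  54  49  40  35  36  33]
 [ 30  33  35  41  41  38  34  35  35  36]]
side 21.9 plate y [ 55.1 128.4] link [ 77.5 104.7] 165 bit 41 [-26.1  91.3 145.8]
```

Call:
{"op": "drive_tool", "data": {"rows": [[55,1.3,-5,0,0,0,0],[55,0,0,30,0,0,0],[55,0,0,38,0,0,0],[55,-10,-2,38,0,0,0],[55,-20,-5,30,0,0,0]]}}

```text
time_s: 22.37
tcp_pos: [0.443, 0.141, 0.2597]
ee_rot: [[-0.969, -0.248, 0.003], [-0.248, 0.969, 0.001], [-0.003, 0.0, -1.0]]
wrist_force: [0.1, 1.0, 2.1]
gripper_width: 0.553
gripper_force: 0.0
```

```bash
python3 -c "
from h import *
np.set_printoptions(precision=2,suppress=True)
track()
p,A=track()
g=p['frame'][:,:,1].astype(float)
def cen(r,c,dark):
    w=g[r[0]:r[1],c[0]:c[1]]; w=np.clip(145-w,0,None) if dark else np.clip(w-60,0,None)
    v,u=np.mgrid[r[0]:r[1],c[0]:c[1]]; return (w*u).sum()/w.sum(),(w*v).sum()/w.sum()
m=cen((221,226),(265,271),True);
bits=[cen((r,r+1),(263,270),False)[0] for r in range(190,197)];print('bit cols',np.array(bits))
k=np.polyfit(range(190,197),bits,1);tip=(np.polyval(k,197.5),197.5)
print(m,tip,'mark',tom(ray(p,m,.0744))*1000,'tip',tom(ray(p,tip,.130))*1000)
status()
"
```

```text
side 22.3667 plate y [ 54.  128.4] link [ 77.2 104. ] 156 bit 41 [-26.5  91.7 146.6]
side 22.4167 plate y [ 54.  128.5] link [ 76.7 103.9] 162 bit 41 [-26.3  91.6 146. ]
bit cols [265.94 265.98 266.04 266.3  266.4  266.26 266.16]
(np.float64(267.9646464646465), np.float64(222.40404040404042)) (np.float64(266.40736455762016), 197.5) mark [-24.37  90.32  74.4 ] tip [-24.81  90.27 130.  ]
side plate 603 med [-20.  111.7  60. ] lo [-57.1  54.3  57.6] hi [ 42.7 129.8  62. ]
side link 268 med [-9.6 93.4 73.7] lo [-39.9  76.1  71.4] hi [ 27.2 103.9  76.3]
side strap 363 med [60.2 93.6 88. ] lo [   3.  -199.4   81.1] hi [ 98.  112.1 117.3]
side knob 185 med [-136.9  -79.   126.6] lo [-148.7  -94.5  104.9] hi [-121.7  -71.7  136.5]
22.4667 [0.44 0.14 0.26] [ 0.7  0.9 -0.2]
```

Call:
{"op": "drive_tool", "data": {"rows": [[55,0,0,0,0,0,0],[55,0,0,0,0,0,0],[55,0,0,0,0,0,0],[55,0,0,0,0,0,0],[55,0,0,0,0,0,0]]}}

```text
time_s: 22.93
tcp_pos: [0.4413, 0.1404, 0.2561]
ee_rot: [[-0.969, -0.248, -0.002], [-0.248, 0.969, -0.001], [0.002, -0.001, -1.0]]
wrist_force: [-0.1, 0.4, -0.2]
gripper_width: 0.548
gripper_force: 0.0
```

```bash
python3 -c "
from h import *
status();track()
p,A=track('top')"
```

```text
side plate 610 med [-20.4 111.9  59.9] lo [-56.9  54.1  57.3] hi [ 42.2 197.5  62.1]
side link 264 med [-10.7  93.4  73.7] lo [-40.5  76.2  71.3] hi [ 26.  104.2  75.7]
side strap 375 med [60.8 93.5 88. ] lo [   1.7 -199.7   80.3] hi [ 98.1 111.9 116.2]
side knob 187 med [-137.3  -79.1  126.6] lo [-148.4  -92.8  104.3] hi [-121.3  -72.5  136.2]
22.9333 [0.44134847 0.14043781 0.2560558 ] [-0.1  0.4 -0.2]
side 22.9833 plate y [ 54.6 128.7] link [ 76.6 104.4] 165 bit 40 [-26.5  91.6 145.8]
top 23.0333 plate y [-147.1  123.6] link [70.6 96.8] 16 bit 0 0
```

```bash
python3 -c "
from h import *
print(finish_job())"
```

```text
the job is handed in; nothing more can be done
None
```

The job is handed in: link flat between the dowel pins with its marked end to the front, strap level on it, stick let go, slide stopped with the punch mark within about 1 mm of the drill tip by the side camera (verdict not shown).

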